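# Clamp a polishing bar with a star wheel

### The arm

A 7-joint arm with a two-finger parallel gripper is mounted at the origin on the work surface; the furniture and walls round the work are solid. World frame = base frame: x ahead of the robot, y to its left, z up, the work surface at z = 0. Lengths are in m, angles in rad, forces in N, time in s.
With the tool pointing down it reaches from about 0.425 to 0.95 m from the base axis. Payload 4.7 kg.
Tool frame: the origin (TCP) lies midway between the tips of the shut fingers; the grasp point (between the pads) lies 19 mm behind it; z points along the fingers, y is the direction in which the jaws open and shut (so a half turn about z gives the same grasp; the last joint's range is limited). The gripper opens to 87 mm and grips with 3 to 60 N. Pads are 19 mm wide; open, the fingers measure 117 mm over their backs; the gripper's body (75 mm by 190 mm) begins 51 mm behind the grasp point.
Start: joints at [1.251, 0.469, -0.049, 1.532, 0.024, 1.141, -0.082], TCP at [0.194, -0.647, 0.223] pointing down, gripper open.
Joint ranges: [-2.59, 2.59], [-0.33, 1.99], [-1.39, 1.29], [0.1, 2.45], [-1.04, 4.18], [0.21, 1.99], [-2.66, 2.66]. Speed limits (rad/s): [2.57, 2.57, 3.14, 3.14, 3.14, 3.14, 3.14].

### API

Orientations are given as a unit quaternion [w, x, y, z].
In Python, from rig import robot gives the robot as it stands.
- The arm moves only by the shell command python3 -m jog 'ROWS' [FORCE]. ROWS is JSON, a list that holds one entry, the list of rows, each a list of 5 numbers: the shift along the tool's x, y, z in cm, then the turn about the tool's z in degrees, then the finger opening in cm, from 0 to 8.7. In form: [[[dx, dy, dz, roll, fingers], ...]]. A call has 1 to 5 rows; each row is the pose to reach, as a shift and turn from the pose measured when the call began, along the tool's axes at that moment; what a row does not reach only later rows make up. A row lasts 1/10 s, in which the tool goes at most 50 mm and 8.59 degrees, less where a joint would pass 70% of its speed; a pose out of reach is approached as far as the arm can. A call with a gripper value outside its range is refused whole. The fingers move at their own pace and stop on an object; FORCE is the grip in N (left out, the last holds). Time passes only in rows, so rows that repeat a pose let the fingers close. It gives the time, the measured TCP pose, the force and the opening at its end, in the units of the state.
- robot.get_state(): the state, without advancing time (a new reading comes with each control period).
- robot.grab_frame(name): name is "scene" or "top" or "wrist"; returns a dict with "image" (384x512x3 uint8, red, green, blue), "mtx" (3x3 intrinsics, pixels), "cam_to_world" (4x4, takes a point from camera to world coordinates). Camera axes: x right, y down, z forward; pixel columns grow to the right and rows downward; lengths in m; the calibration is good to about 2 mm. The wrist camera is an equidistant fisheye: a pixel r from the principal point sees the ray r / f radians off the axis. A picture is of the moment at which its call begins. There is no depth.
- robot.sign_off(): hands the job in, once; it reports no verdict.
The state is a dict: "time_s": time; "qpos": joint angles; "joint_velocities": joint speeds; "effort": joint torques, N m; "tcp_pos": TCP position; "tool_rot": TCP orientation; "ft_force": force on the tool from outside, world axes, zero at the start; "ft_torque": the same for the moment, N m; "finger_gap": finger opening in m.
Only numpy, scipy, OpenCV 4.12 (cv2) and the standard library are available. Lean on these libraries where they do the work, as an engineer would, in place of code of your own. Each camera call takes 0.05 s, during which the arm holds its last target.

### The job

Lay the middle-sized of the three polishing-compound bars flat on the bed of the clamping jig, lengthwise between the jaw and the rear stop, and let go of it. Then close the jig by turning its star wheel clockwise, as seen from the wheel's end, pushing one spoke after another from above, until the bar is held firmly by its two ends without being crushed. Never push on the jaw itself, treat the spokes gently, and leave everything else where it lies.

Things in the scene. Friction and masses are not known exactly. Their poses are not given: they have to be found in the camera images.
- short_bar: the bar to clamp: a block of dark polishing compound, 45 x 85 x 36 mm (x, y, z), middle-sized of the three bars, about 0.2 kg; one end is worn hollow at the top. Origin at the centre of its underside, y along its length, z up. Starts flat on the table; either end may face the jaw.
- long_bar: the longest polishing bar, 45 x 110 x 38 mm, leave alone; origin at the centre of its underside, y along its length
- small_bar: the smallest polishing bar, 30 x 60 x 30 mm, leave alone; origin at the centre of its underside
- jig: clamping jig screwed to the table, 265 mm long; origin on the table under it, x along it from wheel end to rear-stop end, y across, z up. Base plate 84 mm wide, 12 mm thick; on it a bed 46 mm wide (y = -23 to 23 mm), flat top 40 mm above the table. A bracket 44 mm wide, 88 mm high stands at x = -101 to -83 mm between wheel and jaw
- jaw: sliding steel jaw on the bed, 24 mm long, 56 mm wide, top 92 mm above the table; origin at the centre of its underside, x as the jig's; its clamping face is 12 mm ahead of the origin (+x). Driven along the jig's x by the wheel: 7.5 mm toward the rear stop per radian of clockwise turn. It stays where the wheel leaves it
- star_wheel: star wheel at the -x end of the jig, axis along the jig's x: hub of radius 16 mm, six straight spokes 9 mm thick, 60 degrees apart in one upright plane, each ending in a black ball of radius 8 mm centred 52 mm from the axis. Origin on the axis in the plane of the spokes; one spoke points along its own +z. Clockwise seen from -x is positive turning about x
- wheel_centre (a point): wheel's centre, fixed to the jig (x = -140 mm), 72 mm above the table; axes as the jig's. The wheel is stiff and stays where it is left: turning it takes 0.24 N m (5 N at a ball) while the jaw is free, and 0.0075 N m more per N of the jaw on the bar. Under 10 N on the jaw the bar is loose, 20 N (0.39 N m in all) is firm, over 35 N (0.50 N m) it is crushed
- red_frame: spectacle frame lying on the table, 48 x 148 x 14 mm, leave alone; origin at the centre of its underside
- file: file with a wooden handle, 14 x 215 x 14 mm, lying on the table beside the jig, leave alone; origin at the centre of its underside, y along it
- marker: marker pen, 17 x 132 x 17 mm, lying on the table beside the jig, leave alone; origin at the centre of its underside, y along it
- bed_place (a point): point on the top of the bed, on its middle line at x = 12 mm, z = 40 mm of the jig: a safe place for the middle of the bar's underside, between jaw and rear stop with at least 5 mm to spare at each end; axes as the jig's
- stop_nominal (a point): where the rear stop's face usually is (x = 64 mm of the jig, 60 mm above the table); the stop is bolted up to 4 mm either way from here, differently every time and not measured. It is 56 mm wide, 32 mm long, top 80 mm above the table (bolt head 86 mm); its black rubber face toward the jaw gives 1 mm per 8 N
- wheel_top (a point): top of the wheel's circle, 60 mm above its centre, fixed to the jig. Turning clockwise, a spoke passes here toward the jig's -y. The start is 0 to 0.3 rad past a spoke upright; 1.5 to 3.5 rad more are needed. A spoke leaning back over 45 degrees wedges against an upright finger: rise with its ball. At rest a push may read 0.1 N m less than in turning. Over 25 N on the wheel bends a spoke
Mind the look-alikes: they are no part of the job. Leave any green or purple look-alike of the short_bar alone.

How it is judged:
By the outcome, as a careful person would: the job done as asked, in the order asked, and still so for the second after the job is handed in, with the robot touching nothing.
It also fails if it takes over 72 s, if anything falls off the work surface, if the arm or the gripper's body presses on something with over 40 N, if the wrist force passes 120 N, or if a joint passes its speed limit or range.

## Working session

There is one attempt and no reset: what is moved stays moved. The work goes in short steps, Python scripts to look and compute and a shell command to move; the robot and the scene stay as the last step left them, time stands still between calls to the robot, and variables do not carry over. Pictures are saved under pics/ and viewed, and the job is handed in when it is done.

```bash
ls; mkdir -p pics
python3 - <<'E'
from rig import robot
import cv2,numpy as np
for n in ("scene","top","wrist"):
    f=robot.grab_frame(n); cv2.imwrite(f"pics/{n}0.png",cv2.cvtColor(f["image"],cv2.COLOR_RGB2BGR))
    print(n,f["mtx"].round(1).tolist(),f["cam_to_world"].round(4).tolist())
s=robot.get_state(); print(s)
E
```

```text
pics
scene [[380.0, 0.0, 262.0], [0.0, 380.0, 187.7], [0.0, 0.0, 1.0]] [[-0.6214, -0.5389, 0.5687, -0.1539], [-0.7834, 0.4343, -0.4445, 0.5616], [-0.0075, -0.7218, -0.6921, 0.8423], [0.0, 0.0, 0.0, 1.0]]
top [[362.7, 0.0, 261.9], [0.0, 362.7, 187.7], [0.0, 0.0, 1.0]] [[0.0046, -0.9953, 0.097, 0.3662], [-0.9993, -0.001, 0.0374, 0.0767], [-0.0371, -0.0971, -0.9946, 0.9997], [0.0, 0.0, 0.0, 1.0]]
wrist [[297.3, 0.0, 259.1], [0.0, 297.3, 192.7], [0.0, 0.0, 1.0]] [[0.2874, -0.9267, -0.2422, 0.2597], [-0.9578, -0.2785, -0.0711, -0.6263], [-0.0016, 0.2524, -0.9676, 0.3835], [0.0, 0.0, 0.0, 1.0]]
{'time_s': 0.15, 'qpos': array([ 1.25109665,  0.46928611, -0.04859809,  1.53338608,  0.02409506,
        1.14099832, -0.08230706]), 'joint_velocities': array([-0.00016496, -0.002239  , -0.00078655, -0.00474502, -0.0013966 ,
       -0.00074283,  0.00019094]), 'effort': array([ 2.26692514e-04, -5.08427668e+01, -8.10394809e-02, -2.36419648e+01,
       -6.13602600e-02,  3.56056262e-02,  9.71773147e-05]), 'tcp_pos': array([ 0.19342881, -0.64622929,  0.22173449]), 'tool_rot': array([-7.35378074e-04,  9.89446433e-01,  1.44897205e-01, -1.27639799e-04]), 'ft_force': array([ 0.30490233, -0.47625508,  0.12587824]), 'ft_torque': array([ 0.00392578, -0.06397706, -0.01898899]), 'finger_gap': 0.08702561599710328}
```

View pics/scene0.png

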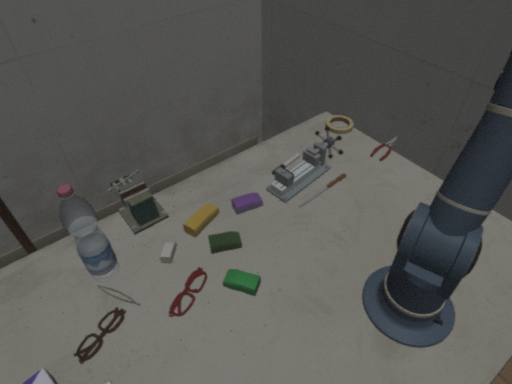

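View pics/top0.png

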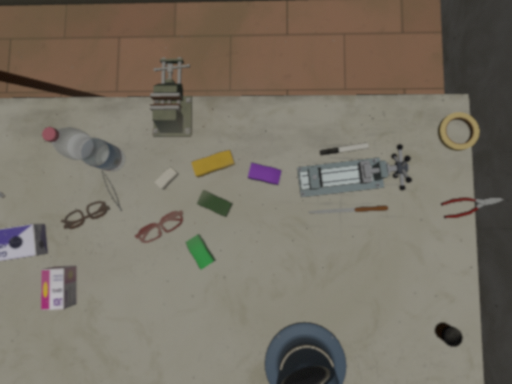

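View pics/wrist0.png

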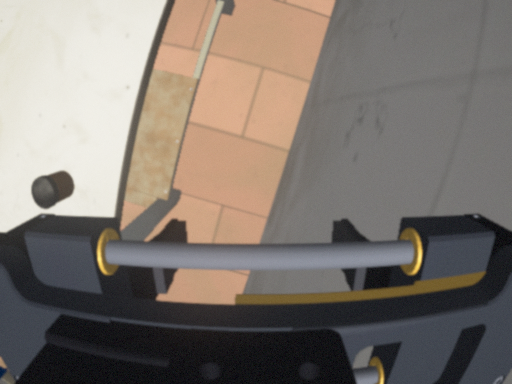

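The top view shows these bars: yellow (213,162) is the longest, white (166,178) the smallest, dark green (214,203), bright green (200,251) and purple (264,173). The last two are look-alikes. The jig is at (342,177) with its wheel at (401,167), on the right.

I choose the dark one at (214,203), which is (225,241) in the scene view. Next is a close crop to check it, then measurements.

```bash
cat > h.py <<'E'
from rig import robot
import cv2,numpy as np
def grab(n):
    return robot.grab_frame(n)
def ray(f,uv,fish=False):
    K=f["mtx"];T=f["cam_to_world"]
    x=(uv[0]-K[0,2])/K[0,0];y=(uv[1]-K[1,2])/K[1,1]
    if fish:
        r=np.hypot(x,y); d=np.array([np.sin(r)*x/max(r,1e-9),np.sin(r)*y/max(r,1e-9),np.cos(r)])
    else: d=np.array([x,y,1.])
    return T[:3,3],T[:3,:3]@d
def onz(f,uv,z,fish=False):
    o,d=ray(f,uv,fish); return o+d*(z-o[2])/d[2]
def proj(f,P,fish=False):
    K=f["mtx"];T=f["cam_to_world"];p=T[:3,:3].T@(np.asarray(P,float)-T[:3,3])
    if fish:
        a=np.hypot(p[0],p[1]);th=np.arctan2(a,p[2]);q=p[:2]/max(a,1e-9)*th
    else: q=p[:2]/p[2]
    return q*[K[0,0],K[1,1]]+[K[0,2],K[1,2]]
def save(n,im): cv2.imwrite("pics/"+n,cv2.cvtColor(im,cv2.COLOR_RGB2BGR))
def tri(f1,u1,f2,u2,fish=(0,0)):
    o1,d1=ray(f1,u1,fish[0]);o2,d2=ray(f2,u2,fish[1])
    d1=d1/np.linalg.norm(d1);d2=d2/np.linalg.norm(d2)
    t=np.linalg.lstsq(np.stack([d1,-d2],1),o2-o1,rcond=None)[0]
    a=o1+t[0]*d1;b=o2+t[1]*d2;return (a+b)/2,np.linalg.norm(a-b)
def Rtool(s):
    from scipy.spatial.transform import Rotation as R
    w,x,y,z=s["tool_rot"];return R.from_quat([x,y,z,w]).as_matrix()
def toolshift(s,P): return 100*Rtool(s).T@(np.asarray(P)-s["tcp_pos"])
E
python3 - <<'E'
from h import *
f=grab("top");im=f["image"]
a=cv2.resize(im[150:280,150:290],None,fx=4,fy=4,interpolation=cv2.INTER_CUBIC)
b=cv2.resize(im[135:225,285:425],None,fx=5,fy=5,interpolation=cv2.INTER_CUBIC)
save("t_bars.png",a);save("t_jig.png",b)
g=grab("scene");save("s_jig.png",cv2.resize(g["image"][100:220,250:370],None,fx=5,fy=5,interpolation=cv2.INTER_CUBIC))
save("s_bars.png",cv2.resize(g["image"][180:310,150:290],None,fx=4,fy=4,interpolation=cv2.INTER_CUBIC))
E
```

```text
(no output)
```

View pics/t_bars.png

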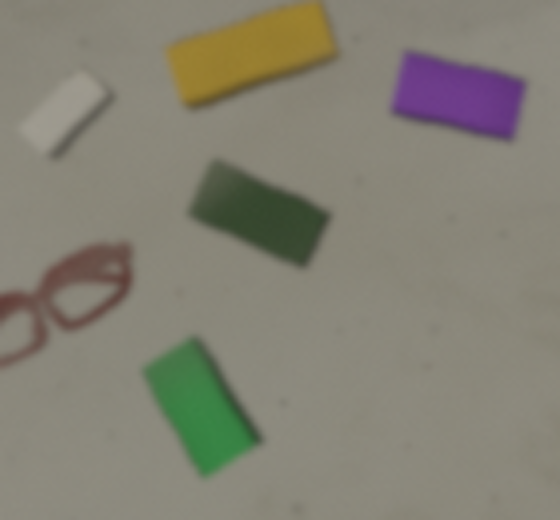

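View pics/t_jig.png

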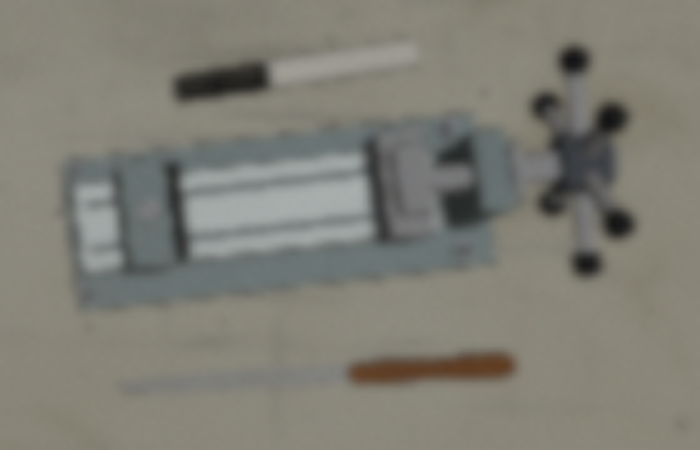

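View pics/s_jig.png

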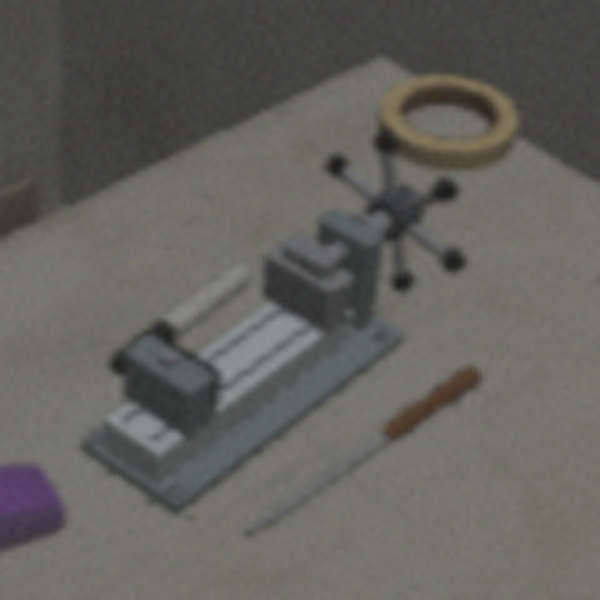

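View pics/s_bars.png

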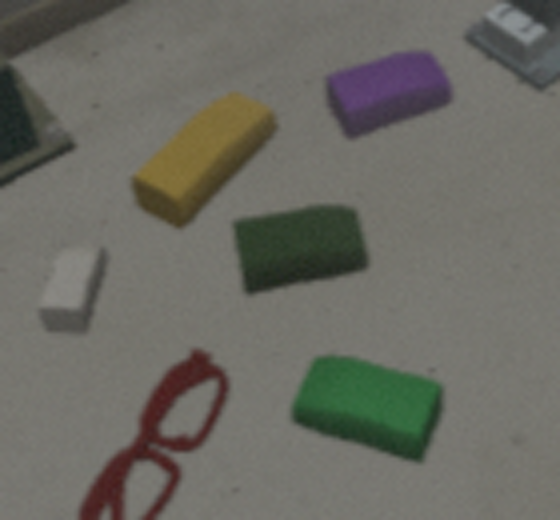

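The crop confirms it: the dark green bar is at top-view pixel (214,203), sized between yellow and white, with its worn end at the upper left (full-image pixel about (201,197)). Now I'll measure the bar and jig.

Run:
```python
from h import *
f=grab("top");im=f["image"];hsv=cv2.cvtColor(im,cv2.COLOR_RGB2HSV)
print(hsv[203,214],hsv[196,203],hsv[200,203],hsv[220,250])
sub=np.zeros(im.shape[:2],np.uint8);sub[180:225,190:240]=1
h,s,v=[hsv[...,i].astype(int) for i in range(3)]
m=((s>55)|(v<95))&(sub>0);m=m.astype(np.uint8)
n,l,st,_=cv2.connectedComponentsWithStats(m);k=1+np.argmax(st[1:,4]);print(st[k])
pts=np.argwhere(l==k)[:,::-1].astype(float)
for z in(0.036,0.018):
    w=np.array([onz(f,p,z)[:2] for p in pts])
    r=cv2.minAreaRect((w*1000).astype(np.float32));print(z,r)
    print(cv2.boxPoints(r).round(1).tolist())
    for c in cv2.boxPoints(r): print(proj(f,[c[0]/1000,c[1]/1000,z]).round(1))
c=w*1000;mu=c.mean(0);e,V=np.linalg.eigh(np.cov((c-mu).T));print(mu,np.degrees(np.arctan2(V[1,1],V[0,1])))
# balls
sub[:]=0;sub[135:200,385:420]=1
# jig base corners (approx from 5x crop)
C=[(66,158),(82,307),(493,262),(470,116)]
for u,vv in C: 
    p=onz(f,(285+u/5,135+vv/5),0.012);print("base",p.round(4))
for nme,(u,vv),z in [("bedA",(183,167),.04)]:
    print(nme,onz(f,(285+u/5,135+vv/5),z))
# vertical-ish items at known height
for nme,(u,vv),z in [("bracket c",(494,172),.088),("stop TL",(116,158),.08),("stop TR",(167,155),.08),("stop BR",(183,262),.08),("stop BL",(127,270),.08),("jaw1",(383,135),.092),("jaw2",(392,237),.092),("ballT",(574,60),.072),("ballB",(586,264),.072)]:
    print(nme,onz(f,(285+u/5,135+vv/5),z).round(4))
```

```text
[50 90 71] [42 58 88] [46 71 79] [ 24  30 136]
[198 191  34  26 478]
0.036 ((418.5787048339844, 238.46109008789062), (85.20845031738281, 40.81893539428711), 65.4749755859375)
[[382.29998779296875, 208.1999969482422], [419.5, 191.1999969482422], [454.79998779296875, 268.70001220703125], [417.70001220703125, 285.70001220703125]]
[226.  216.8]
[232.5 202.8]
[203.9 189.6]
[197.3 203.4]
0.018 ((419.5573425292969, 241.48263549804688), (86.79987335205078, 41.58131790161133), 65.4749526977539)
[[382.6000061035156, 210.60000610351562], [420.5, 193.39999389648438], [456.5, 272.29998779296875], [418.70001220703125, 289.6000061035156]]
[226.  216.8]
[232.5 202.8]
[203.9 189.6]
[197.3 203.4]
[419.14007122 241.4537447 ] 66.62766409484675
base [0.5208 0.0143 0.012 ]
base [0.4388 0.0061 0.012 ]
base [ 0.4636 -0.2156  0.012 ]
base [ 0.5436 -0.2055  0.012 ]
bedA [ 0.51146246 -0.0458829   0.04      ]
bracket c [ 0.5015 -0.1949  0.088 ]
stop TL [ 0.5101 -0.0068  0.08  ]
stop TR [ 0.5116 -0.0327  0.08  ]
stop BR [ 0.4568 -0.0402  0.08  ]
stop BL [ 0.4527 -0.0119  0.08  ]
jaw1 [ 0.5197 -0.1392  0.092 ]
jaw2 [ 0.4682 -0.1425  0.092 ]
ballT [ 0.5618 -0.2418  0.072 ]
ballB [ 0.4567 -0.2445  0.072 ]
```

```bash
cat >> h.py <<'E'
def plan(P,yaw):
    s=robot.get_state();R=Rtool(s);d=toolshift(s,P)
    y0=np.degrees(np.arctan2(R[1,0],R[0,0]));roll=-((yaw-y0+180)%360-180)
    print("t",round(s["time_s"],2),"tcp",s["tcp_pos"].round(4),"yaw",round(y0,2),"toolz",R[:,2].round(3),"F",s["ft_force"].round(2),"gap",round(s["finger_gap"],4),"| shift cm",d.round(2),"roll",round(roll,1))
E
python3 -c "
from h import *
plan([0.50,-0.13,0.24],66)"
```

```text
t 0.3 tcp [ 0.1935 -0.6465  0.2222] yaw 16.66 toolz [-0.     0.001 -1.   ] F [-0.49 -0.12 -0.97] gap 0.0872 | shift cm [ 44.17 -40.7   -1.76] roll -49.3
```

```bash
python3 -m jog '[[[3.5,-3.2,-0.2,-8,8.7],[7,-6.5,-0.5,-16,8.7],[10.5,-9.7,-0.8,-24,8.7],[14,-13,-1,-32,8.7],[17.5,-16.2,-1.2,-40,8.7]]]'; python3 -c "
from h import *
plan([0.50,-0.13,0.24],66)"
```

```text
time_s: 0.8
tcp_pos: [0.3154, -0.4393, 0.2346]
tool_rot: [-0.0, 0.879, 0.477, 0.0]
ft_force: [1.4, -0.3, 0.3]
finger_gap: 0.087
t 0.8 tcp [ 0.3154 -0.4393  0.2346] yaw 56.99 toolz [-0.  0. -1.] F [ 1.41 -0.33  0.32] gap 0.087 | shift cm [35.99 -1.37 -0.54] roll -9.0
```

```bash
python3 -m jog '[[[4.9,-0.2,-0.1,-3,8.7],[9.8,-0.4,-0.2,-6,8.7],[14.7,-0.6,-0.3,-9,8.7],[19.6,-0.7,-0.3,-9,8.7],[24.5,-0.9,-0.4,-9,8.7]]]'; python3 -c "
from h import *
f=grab('wrist');save('w1.png',f['image'])
plan([0.50,-0.13,0.24],66)"
```

```text
time_s: 1.3
tcp_pos: [0.442, -0.2273, 0.2389]
tool_rot: [0.0, 0.839, 0.544, 0.0]
ft_force: [0.2, -0.8, -0.0]
finger_gap: 0.0868
t 1.35 tcp [ 0.4469 -0.2181  0.2396] yaw 66.69 toolz [ 0.005  0.005 -1.   ] F [3.25 5.42 1.21] gap 0.0868 | shift cm [10.19  1.39  0.03] roll 0.7
```

View pics/w1.png

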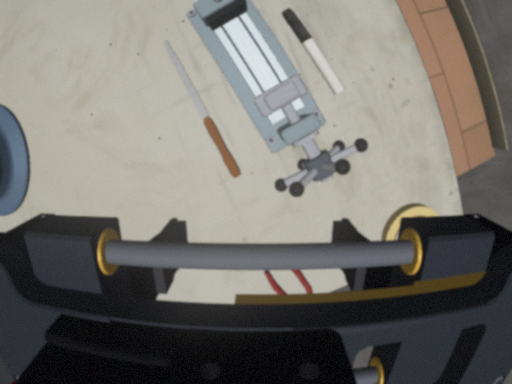

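This shows the whole jig, with the wheel hub at (320,164) and the stop's face near (222,20). I'll take it again at rest and measure on it.

```bash
python3 -c "
from h import *
f=grab('wrist');save('w2.png',f['image']);save('w2j.png',cv2.resize(f['image'][0:210,160:400],None,fx=2.8,fy=2.8,interpolation=cv2.INTER_CUBIC))
np.savez('w2.npz',**f)
plan([0.50,-0.13,0.24],66)"
```

```text
t 1.4 tcp [ 0.4451 -0.2217  0.2395] yaw 66.7 toolz [ 0.003  0.002 -1.   ] F [-0.59 -0.65 -0.4 ] gap 0.0873 | shift cm [10.59  1.41 -0.02] roll 0.7
```

View pics/w2j.png

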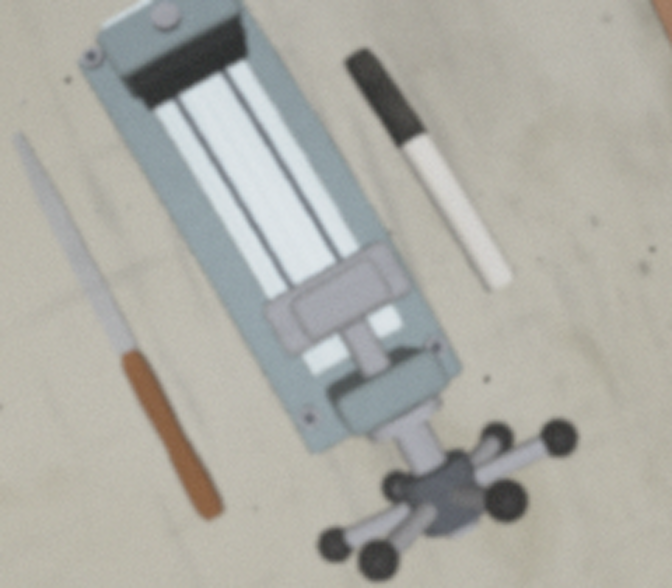

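```bash
cat > wheel.py <<'E'
from h import *
from scipy.optimize import least_squares
def wheelfit(f,obs,x0,fish=True):
    # obs: list (uv, k) ball k at theta+60k ; x: cx,cy,a,theta  (z=0.072)
    def P(x,k):
        a,t=x[2],x[3]+np.radians(60*k)
        jy=np.array([-np.cos(a),-np.sin(a),0])
        return np.array([x[0],x[1],0.072])+0.052*(np.cos(t)*np.array([0,0,1])-np.sin(t)*jy)
    fn=lambda x:np.concatenate([proj(f,P(x,k),fish)-uv for uv,k in obs])
    r=least_squares(fn,x0);return r.x,fn(r.x)
E
python3 - <<'E'
from wheel import *
f=dict(np.load('w2.npz'))
px=[((506,500),0),((560,437),1),((497,438),2),((398,487),3),((336,545),4),((378,560),5)]
obs=[(np.array([160+u/2.8,v/2.8]),k) for (u,v),k in px]
x,r=wheelfit(f,obs,[.508,-.243,.11,.15]);print(x,np.degrees(x[2:]),r.round(1))
a=x[2]
c=lambda u,v,z:onz(f,(160+u/2.8,v/2.8),z,True)[:2]
# jig axis from bed edges & plates
for n,(u,v),z in [("bedL near",(270,296),.04),("bedL far",(160,108),.04),("bedR near",(356,247),.04),("bedR far",(240,66),.04),("base near L",(318,452),.012),("base near R",(460,362),.012),("baseL far",(85,62),.012),("stopL top",(130,76),.08),("stopR top",(240,12),.08),("jaw face top L",(266,312),.092),("jaw face top R",(382,242),.092),("bracketL",(333,395),.088),("bracketR",(412,345),.088)]:
    p=c(u,v,z);o=x[:2]; ex=np.array([-np.sin(a),np.cos(a)]);ey=np.array([-np.cos(a),-np.sin(a)])
    print(n,p.round(4),"jig",np.round([(p-o)@ex*1000-140,(p-o)@ey*1000],1))
E
```

```text
[ 0.51222133 -0.2416329   0.12154157  0.27123489] [ 6.96381903 15.5406144 ] [ 0.2  0.2 -0.4  0.1  0.1 -0.1 -0.1 -0.2 -0.  -0.2  0.2  0.1]
bedL near [ 0.478 -0.14 ] jig [-35.   21.6]
bedL far [ 0.4679 -0.0427] jig [62.8 19.9]
bedR near [ 0.5206 -0.1346] jig [-34.8 -21.2]
bedR far [ 0.5072 -0.0391] jig [ 61.6 -19.6]
base near L [ 0.4701 -0.2153] jig [-108.7   38.6]
base near R [ 0.5491 -0.2015] jig [-104.7  -41.5]
baseL far [0.4442 0.0047] jig [112.8  37.7]
stopL top [ 0.4631 -0.0373] jig [68.8 24. ]
stopR top [ 0.5127 -0.0301] jig [ 69.9 -26.2]
jaw face top L [ 0.4737 -0.1471] jig [-41.5  26.8]
jaw face top R [ 0.5235 -0.1394] jig [-39.9 -23.6]
bracketL [ 0.4845 -0.1857] jig [-81.1  20.8]
bracketR [ 0.5195 -0.1796] jig [-79.3 -14.8]
```

The six-ball fit is good to 0.4 px. It puts the wheel centre at (0.512,-0.242), the jig at 7.0° and a spoke 0.27 rad past upright. The bed edges are symmetric about that axis. Next I'll move to the bar.

```bash
python3 -c "
from h import *
plan([0.47,0.0,0.22],66);plan([0.42,0.19,0.2],66)"
```

```text
t 1.4 tcp [ 0.4451 -0.2217  0.2395] yaw 66.7 toolz [ 0.003  0.002 -1.   ] F [-0.59 -0.65 -0.4 ] gap 0.0873 | shift cm [21.34 -6.49  2.01] roll 0.7
t 1.4 tcp [ 0.4451 -0.2217  0.2395] yaw 66.7 toolz [ 0.003  0.002 -1.   ] F [-0.59 -0.65 -0.4 ] gap 0.0873 | shift cm [ 36.8  -18.6    4.04] roll 0.7
```

```bash
python3 -m jog '[[[4.3,-1.3,0.4,0.7,8.7],[8.6,-2.6,0.8,0.7,8.7],[12.9,-3.9,1.2,0.7,8.7],[17.2,-5.2,1.6,0.7,8.7],[21.5,-6.5,2,0.7,8.7]]]'; python3 -c "
from h import *
plan([0.42,0.19,0.2],66)"
```

```text
time_s: 1.9
tcp_pos: [0.4705, 0.0026, 0.2202]
tool_rot: [0.0, 0.839, 0.544, 0.002]
ft_force: [1.4, -0.3, -0.1]
finger_gap: 0.0874
t 1.9 tcp [0.4705 0.0026 0.2202] yaw 65.95 toolz [ 0.004  0.002 -1.   ] F [ 1.42 -0.31 -0.12] gap 0.0874 | shift cm [ 15.05 -12.25   2.03] roll -0.0
```

```bash
python3 -m jog '[[[3.8,-3.1,0.5,0,8.7],[7.6,-6.2,1,0,8.7],[11.4,-9.3,1.5,0,8.7],[15,-12.2,2,0,8.7],[15,-12.2,2,0,8.7]]]'
python3 - <<'E'
from h import *
f=grab('wrist');im=f['image'];save('w3.png',im);np.savez('w3.npz',**f)
plan([0.4186,0.2385,0.05],66)
E
```

```text
time_s: 2.4
tcp_pos: [0.4178, 0.1955, 0.2006]
tool_rot: [-0.001, 0.836, 0.549, 0.003]
ft_force: [0.1, -0.7, 0.0]
finger_gap: 0.087
t 2.45 tcp [0.4191 0.192  0.2004] yaw 66.35 toolz [ 0.004  0.002 -1.   ] F [ 0.56 -1.37  1.56] gap 0.0869 | shift cm [ 4.18 -1.95 15.05] roll 0.3
```

View pics/w3.png

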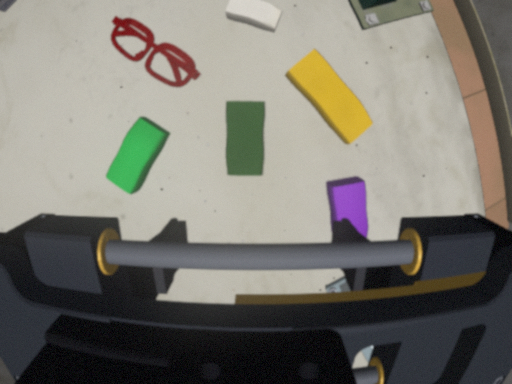

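The dark bar spans (226,101) to (265,175), nearly aligned with the tool. The finger tips are at about (180,230) and (345,230).

Run:
```python
from h import *
f=dict(np.load('w3.npz'));im=f['image'];hsv=cv2.cvtColor(im,cv2.COLOR_RGB2HSV).astype(int)
m=np.zeros(im.shape[:2],np.uint8);m[90:185,215:275]=((hsv[90:185,215:275,1]>70))
n,l,st,_=cv2.connectedComponentsWithStats(m);k=1+np.argmax(st[1:,4]);print(st[k])
pts=np.argwhere(l==k)[:,::-1]
for z in(.036,.03):
    w=np.array([onz(f,p,z,True)[:2] for p in pts])*1000
    r=cv2.minAreaRect(w.astype(np.float32));print(z,r)
c,(A,B),ang=r
for z in [0.036]:
    w=np.array([onz(f,p,z,True)[:2] for p in pts])*1000
    c=np.array(cv2.minAreaRect(w.astype(np.float32))[0])/1000
for y in (65,66): plan([c[0],c[1],0.06],y)
```

```text
[ 227  102   37   73 2450]
0.036 ((422.1347961425781, 244.5659942626953), (79.76561737060547, 39.25705337524414), 65.45122528076172)
0.03 ((421.71942138671875, 244.31500244140625), (81.22947692871094, 39.977481842041016), 65.45123291015625)
t 2.45 tcp [0.4191 0.192  0.2004] yaw 66.35 toolz [ 0.004  0.002 -1.   ] F [ 0.56 -1.37  1.56] gap 0.0869 | shift cm [ 4.88 -1.87 14.06] roll 1.3
t 2.45 tcp [0.4191 0.192  0.2004] yaw 66.35 toolz [ 0.004  0.002 -1.   ] F [ 0.56 -1.37  1.56] gap 0.0869 | shift cm [ 4.88 -1.87 14.06] roll 0.3
```

```bash
python3 -m jog '[[[1.6,-0.6,4.5,0.9,8.7],[3.2,-1.3,9,0.9,8.7],[4.7,-1.9,13,0.9,8.7],[4.7,-1.9,14,0.9,8.7],[4.7,-1.9,14,0.9,8.7]]]'
python3 - <<'E'
from h import *
plan([0.421,0.242,0.006],65.5)
f=grab('wrist');save('w4.png',f['image'])
E
```

```text
time_s: 2.95
tcp_pos: [0.4209, 0.241, 0.0593]
tool_rot: [0.0, 0.842, 0.54, 0.0]
ft_force: [0.2, -1.1, -0.6]
finger_gap: 0.0872
t 2.95 tcp [0.4209 0.241  0.0593] yaw 65.37 toolz [ 0.001 -0.    -1.   ] F [ 0.22 -1.11 -0.59] gap 0.0872 | shift cm [ 0.09 -0.03  5.33] roll -0.1
```

View pics/w4.png

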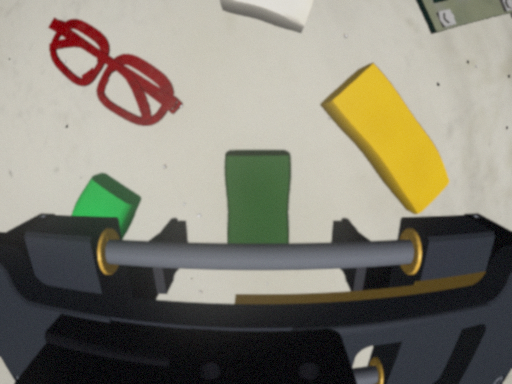

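The bar is centred between the fingers (226 to 290, middle 258), and both fingers are clear of the neighbours. I'll descend and grip.

```bash
python3 -m jog '[[[0.1,0,2,0,8.7],[0.1,0,4,0,8.7],[0.1,0,5.3,0,8.7],[0.1,0,5.3,0,8.7],[0.1,0,5.3,0,4.2]]]' 20; python3 -m jog '[[[0,0,0,0,4],[0,0,0,0,4],[0,0,0,0,4],[0,0,0,0,4],[0,0,0,0,4]]]' 20;python3 -m jog '[[[0,0,0,0,4],[0,0,0,0,4]]]' 20; python3 -c "
from h import *
plan([0.421,0.242,0.006],65.5)"
```

```text
time_s: 3.5
tcp_pos: [0.4234, 0.2426, 0.0089]
tool_rot: [0.001, 0.842, 0.539, 0.003]
ft_force: [-0.2, -0.8, 0.3]
finger_gap: 0.0836
time_s: 4.0
tcp_pos: [0.423, 0.2428, 0.009]
tool_rot: [0.0, 0.842, 0.539, 0.003]
ft_force: [-2.4, 1.6, 2.4]
finger_gap: 0.0472
time_s: 4.2
tcp_pos: [0.4224, 0.2431, 0.0089]
tool_rot: [0.0, 0.842, 0.54, 0.002]
ft_force: [-2.3, 0.4, 1.6]
finger_gap: 0.0445
t 4.2 tcp [0.4224 0.2431 0.0089] yaw 65.32 toolz [ 0.004  0.002 -1.   ] F [-2.26  0.35  1.63] gap 0.0445 | shift cm [-0.16 -0.08  0.29] roll -0.2
```

```bash
python3 -m jog '[[[0,0,-2,0,4],[0,0,-5,0,4],[0,0,-9,0,4],[0,0,-13,0,4],[0,0,-15,0,4]]]' 20
python3 - <<'E'
from h import *
plan([0.50,0.05,0.17],80)
plan([0.4937,-0.091,0.12],96.9)
f=grab('wrist');save('w5.png',f['image']);f=grab('scene');save('s5.png',f['image'])
E
```

```text
time_s: 4.7
tcp_pos: [0.423, 0.2433, 0.1617]
tool_rot: [0.001, 0.842, 0.54, 0.004]
ft_force: [0.8, 0.7, -2.7]
finger_gap: 0.0446
t 4.7 tcp [0.423  0.2433 0.1617] yaw 65.31 toolz [ 0.008  0.004 -1.   ] F [ 0.76  0.7  -2.68] gap 0.0446 | shift cm [-14.34  15.08  -0.84] roll -14.7
t 4.7 tcp [0.423  0.2433 0.1617] yaw 65.31 toolz [ 0.008  0.004 -1.   ] F [ 0.76  0.7  -2.68] gap 0.0446 | shift cm [-27.45  20.37   4.1 ] roll -31.6
```

View pics/w5.png

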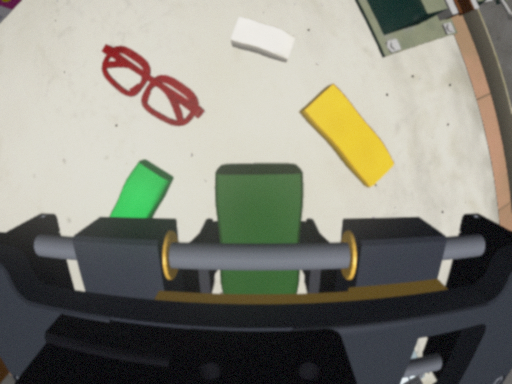

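View pics/s5.png

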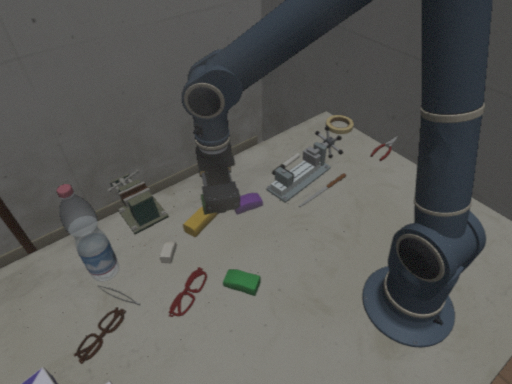

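The bar is held squarely; its far top edge is at (259,175).

Run:
```python
from h import *
f=robot.grab_frame("wrist");s=robot.get_state()
im=f['image'];hsv=cv2.cvtColor(im,cv2.COLOR_RGB2HSV);print(hsv[155:190,259].tolist())
for v in (165,168,176):
  for z in (s["tcp_pos"][2]-.009,s["tcp_pos"][2]+.027-.006):
    p=onz(f,(259,v),z,True);print(v,round(z,3),toolshift(s,p).round(2))
```

```text
[[26, 16, 220], [22, 21, 221], [26, 19, 220], [28, 17, 219], [26, 19, 220], [26, 16, 219], [26, 21, 211], [28, 24, 181], [34, 26, 140], [45, 37, 97], [45, 45, 79], [45, 45, 80], [49, 47, 76], [45, 54, 75], [51, 48, 74], [47, 55, 74], [47, 53, 77], [51, 56, 78], [50, 66, 77], [48, 86, 92], [55, 81, 107], [54, 92, 111], [54, 93, 118], [54, 99, 111], [53, 100, 115], [56, 92, 116], [54, 93, 113], [55, 98, 115], [57, 95, 115], [54, 96, 114], [55, 97, 113], [55, 98, 112], [54, 93, 112], [55, 104, 110], [55, 100, 110]]
165 0.15 [4.24 0.08 0.92]
165 0.18 [ 4.72  0.07 -2.08]
168 0.15 [4.06 0.08 0.92]
168 0.18 [ 4.58  0.07 -2.08]
176 0.15 [3.58 0.08 0.92]
176 0.18 [ 4.18  0.07 -2.08]
```

```bash
python3 -m jog '[[[-3.5,2.6,-0.1,-5,4],[-7.4,5.5,-0.1,-10,4],[-11.3,8.4,-0.1,-15,4],[-15.2,11.3,-0.1,-21,4],[-19.1,14.2,-0.1,-27,4]]]' 20
python3 - <<'E'
from h import *
plan([0.4937,-0.091,0.16],96.9)
E
```

```text
time_s: 5.35
tcp_pos: [0.47, 0.0071, 0.1579]
tool_rot: [0.0, 0.691, 0.723, 0.002]
ft_force: [0.9, 0.7, -2.1]
finger_gap: 0.0446
t 5.35 tcp [0.47   0.0071 0.1579] yaw 92.53 toolz [ 0.002  0.002 -1.   ] F [ 0.87  0.75 -2.06] gap 0.0446 | shift cm [-9.91  1.93 -0.23] roll -4.4
```

```bash
python3 -m jog '[[[-3.5,0.7,-0.2,-1.5,4],[-7,1.4,-0.2,-3,4],[-9.9,1.9,-0.2,-4.4,4],[-9.9,1.9,-0.2,-4.4,4],[-9.9,1.9,-0.2,-4.4,4]]]' 20
python3 - <<'E'
from h import *
plan([0.4937,-0.091,0.06],96.9)
f=grab('wrist');save('w6.png',f['image']);f=grab('top');save('t6.png',cv2.resize(f["image"][120:240,260:430],None,fx=4,fy=4,interpolation=cv2.INTER_CUBIC))
f=grab('scene');save('s6.png',cv2.resize(f["image"][80:220,230:390],None,fx=4,fy=4,interpolation=cv2.INTER_CUBIC))
E
```

```text
time_s: 5.85
tcp_pos: [0.492, -0.0914, 0.1575]
tool_rot: [-0.002, 0.664, 0.748, 0.001]
ft_force: [0.1, -0.3, -2.7]
finger_gap: 0.0444
t 5.85 tcp [ 0.492  -0.0914  0.1575] yaw 96.83 toolz [-0.002  0.004 -1.   ] F [ 0.13 -0.27 -2.72] gap 0.0444 | shift cm [-0.02  0.19  9.75] roll -0.1
```

View pics/w6.png

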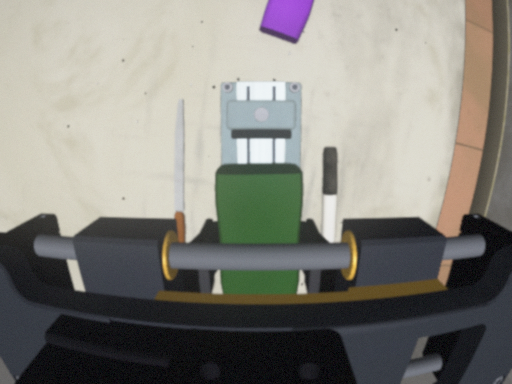

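View pics/s6.png

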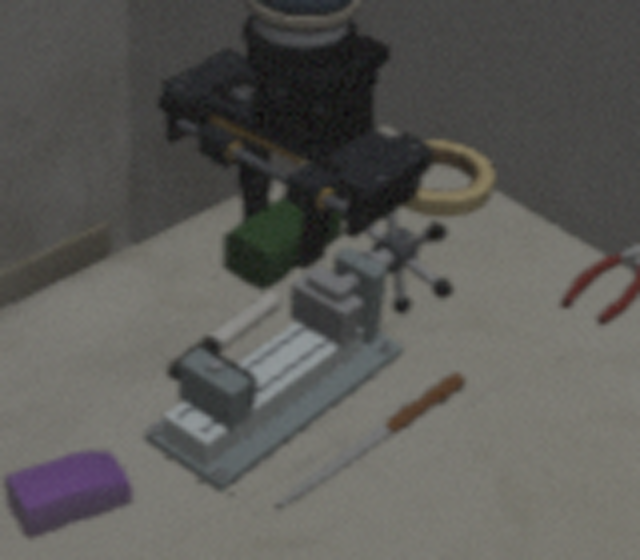

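The wrist view shows the stop with its rubber face at about (261,132) and the base-plate edges at u=220 and 301. I'll compute the lateral and lengthwise offsets.

Run:
```python
from h import *
f=grab("wrist");s=robot.get_state();im=f['image']
save('w6c.png',cv2.resize(im[75:185,200:320],None,fx=5,fy=5,interpolation=cv2.INTER_CUBIC))
g=cv2.GaussianBlur(cv2.cvtColor(im,cv2.COLOR_RGB2GRAY),(3,3),0).astype(int)
print("row150",g[150,212:312].tolist());print("row94",g[94,212:312].tolist());print("col261",g[80:170,262].tolist())
```

```text
row150 [216, 216, 216, 215, 215, 214, 211, 202, 189, 182, 181, 181, 182, 181, 181, 182, 182, 182, 183, 183, 183, 184, 188, 200, 218, 232, 239, 240, 240, 241, 241, 240, 233, 209, 172, 157, 180, 216, 235, 240, 241, 242, 243, 244, 244, 243, 242, 242, 243, 243, 243, 243, 242, 242, 242, 241, 240, 235, 216, 182, 159, 171, 205, 231, 241, 243, 243, 242, 242, 240, 232, 215, 196, 184, 180, 180, 180, 179, 179, 179, 179, 179, 180, 180, 178, 175, 174, 181, 195, 205, 207, 207, 207, 209, 210, 212, 214, 215, 215, 216]
row94 [213, 214, 214, 214, 214, 212, 204, 192, 182, 179, 178, 178, 177, 177, 175, 173, 172, 173, 176, 179, 181, 182, 187, 201, 219, 232, 237, 239, 240, 240, 240, 239, 232, 209, 173, 154, 177, 215, 235, 239, 239, 240, 241, 242, 242, 242, 242, 242, 243, 242, 242, 242, 242, 242, 242, 242, 242, 240, 228, 200, 165, 156, 185, 221, 239, 243, 243, 244, 245, 244, 241, 231, 213, 192, 181, 178, 177, 175, 172, 171, 171, 172, 174, 173, 173, 173, 174, 179, 192, 206, 215, 218, 218, 218, 217, 216, 215, 213, 210, 210]
col261 [215, 213, 216, 225, 235, 240, 241, 241, 241, 242, 242, 242, 242, 242, 242, 242, 242, 242, 242, 242, 239, 225, 200, 181, 176, 177, 177, 177, 177, 180, 186, 193, 197, 197, 196, 195, 194, 193, 193, 193, 193, 191, 187, 181, 178, 177, 178, 176, 171, 160, 140, 112, 90, 80, 78, 78, 78, 79, 90, 124, 178, 222, 240, 243, 243, 244, 244, 244, 243, 243, 243, 244, 244, 244, 243, 244, 244, 244, 243, 243, 242, 235, 209, 160, 109, 80, 72, 70, 70, 70]
```

View pics/w6c.png

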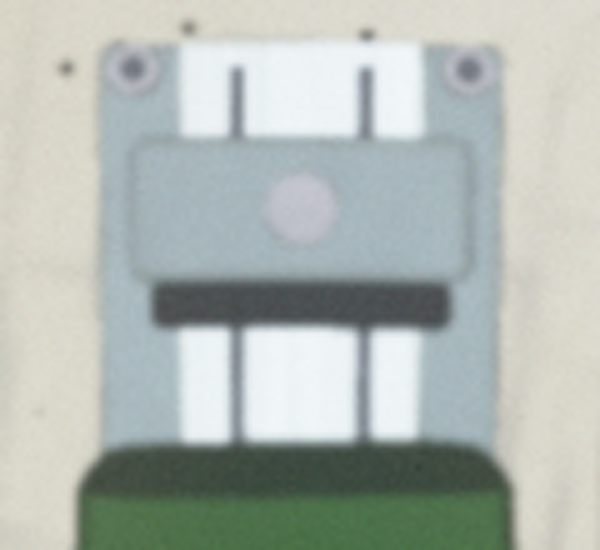

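Run:
```python
from h import *
f=grab("wrist");s=robot.get_state()
print(s["tcp_pos"],s["time_s"])
for n,u,v,z in [("bed near",259.55,150,.04),("bed far",259.95,94,.04),("rubber foot",259.7,139.6,.04),("rubber foot z45",259.7,139.6,.045),("rubber top",259.7,130.5,.075),("bar L",217,200,.18),("bar R",302,200,.18)]:
    p=onz(f,(u,v),z,True);print(n,p.round(4),"tool cm",toolshift(s,p).round(2))
```

```text
[ 0.49306338 -0.08964354  0.15945628] 6.1
bed near [ 0.4893 -0.0518  0.04  ] tool cm [ 3.77  0.07 11.95]
bed far [0.4831 0.0009 0.04  ] tool cm [ 9.09  0.1  11.97]
rubber foot [ 0.4882 -0.042   0.04  ] tool cm [ 4.76  0.08 11.96]
rubber foot z45 [ 0.4882 -0.0416  0.045 ] tool cm [ 4.8   0.08 11.46]
rubber top [ 0.4868 -0.0319  0.075 ] tool cm [5.79 0.07 8.46]
bar L [ 0.469  -0.0638  0.18  ] tool cm [ 2.87 -2.07 -2.05]
bar R [ 0.5109 -0.0586  0.18  ] tool cm [ 2.87  2.16 -2.04]
```

```bash
python3 -m jog '[[[-0.2,0,3,0,4],[-0.2,0,6,0,4],[-0.2,0,9,0,4],[-0.2,0,10.2,0,4],[-0.2,0,10.2,0,4]]]' 20
python3 - <<'E'
from h import *
plan([0.4935,-0.091,0.049],96.9)
f=grab('wrist');save('w7.png',f['image'])
f=grab('scene');save('s7.png',cv2.resize(f["image"][80:220,230:390],None,fx=4,fy=4,interpolation=cv2.INTER_CUBIC))
E
```

```text
time_s: 6.6
tcp_pos: [0.4924, -0.0906, 0.0563]
tool_rot: [-0.002, 0.662, 0.75, 0.001]
ft_force: [-0.6, 0.4, -1.4]
finger_gap: 0.0444
t 6.6 tcp [ 0.4924 -0.0906  0.0563] yaw 97.14 toolz [-0.001  0.003 -1.   ] F [-0.59  0.39 -1.39] gap 0.0444 | shift cm [-0.05  0.1   0.73] roll 0.2
```

View pics/w7.png

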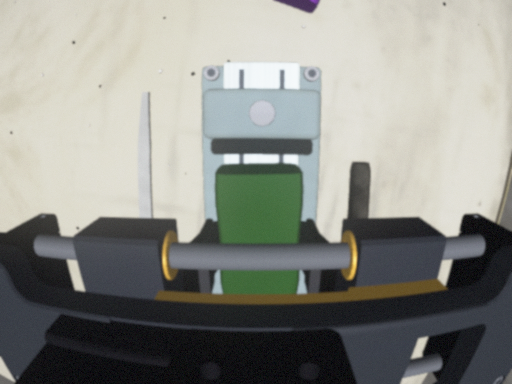

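View pics/s7.png

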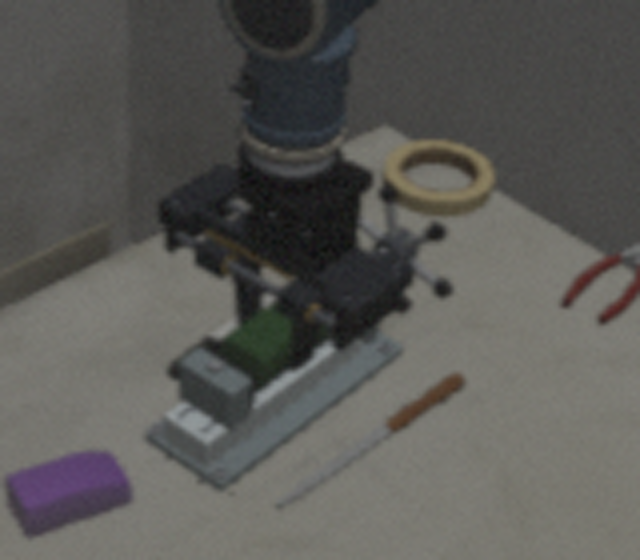

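The bar sits between the bed edges (about u=223 to 298 against bar 217 to 302, about 1 mm off to the left). There is a visible gap to the stop's rubber (v 152 to 165). I'll nudge and lower.

```bash
python3 -m jog '[[[0,0.1,0.3,0,4],[0,0.1,0.5,0,4],[0,0.1,0.65,0,4],[0,0.1,0.65,0,4]]]' 20; python3 -c "
from h import *
plan([0.4935,-0.091,0.049],96.9)"
```

```text
time_s: 7.1
tcp_pos: [0.4954, -0.091, 0.052]
tool_rot: [0.001, 0.662, 0.75, 0.002]
ft_force: [-0.8, -0.0, -2.7]
finger_gap: 0.0444
t 7.1 tcp [ 0.4954 -0.091   0.052 ] yaw 97.1 toolz [ 0.004  0.002 -1.   ] F [-0.79 -0.02 -2.66] gap 0.0444 | shift cm [ 0.02 -0.2   0.3 ] roll 0.2
```

Run:
```python
from h import *
f=grab("wrist");im=f['image'];s=robot.get_state();print(s["tcp_pos"],s["ft_force"])
save('w8c.png',cv2.resize(im[60:210,190:330],None,fx=4,fy=4,interpolation=cv2.INTER_CUBIC))
g=cv2.GaussianBlur(cv2.cvtColor(im,cv2.COLOR_RGB2GRAY),(3,3),0).astype(int)
print("row159",g[159,195:330].tolist());print("row72",g[72,195:330].tolist())
```

```text
[ 0.4954371  -0.09089193  0.05199439] [-0.65838007  0.41701012 -2.16956546]
row159 [217, 206, 193, 187, 188, 190, 191, 191, 190, 190, 189, 189, 190, 191, 190, 189, 189, 189, 190, 189, 189, 193, 208, 227, 240, 244, 245, 244, 244, 244, 245, 246, 246, 246, 246, 245, 241, 226, 192, 151, 127, 129, 158, 200, 231, 243, 245, 245, 245, 246, 246, 247, 247, 248, 248, 247, 247, 246, 245, 246, 246, 247, 247, 248, 248, 247, 247, 246, 246, 246, 246, 246, 245, 245, 246, 246, 245, 238, 217, 178, 141, 127, 142, 178, 216, 238, 245, 247, 247, 246, 246, 246, 247, 247, 247, 246, 244, 239, 226, 207, 191, 186, 186, 187, 187, 187, 187, 186, 186, 186, 186, 186, 186, 186, 187, 187, 187, 186, 184, 181, 183, 193, 208, 216, 217, 217, 217, 217, 217, 217, 218, 218, 218, 219, 219]
row72 [203, 192, 191, 197, 200, 191, 171, 148, 134, 129, 128, 132, 143, 162, 183, 195, 192, 176, 164, 168, 182, 199, 218, 234, 242, 244, 244, 243, 244, 245, 246, 245, 245, 244, 244, 244, 241, 225, 192, 155, 136, 139, 166, 204, 232, 242, 244, 243, 243, 244, 245, 246, 246, 247, 247, 247, 247, 247, 247, 247, 247, 247, 247, 247, 246, 246, 247, 247, 247, 247, 247, 247, 247, 247, 247, 247, 247, 246, 239, 215, 176, 144, 136, 154, 190, 224, 242, 247, 247, 247, 247, 247, 248, 248, 249, 249, 248, 247, 242, 230, 210, 192, 182, 175, 167, 170, 185, 196, 191, 171, 146, 130, 124, 123, 125, 134, 151, 174, 193, 198, 192, 186, 190, 205, 218, 224, 224, 224, 224, 223, 223, 223, 223, 223, 223]
```

View pics/w8c.png

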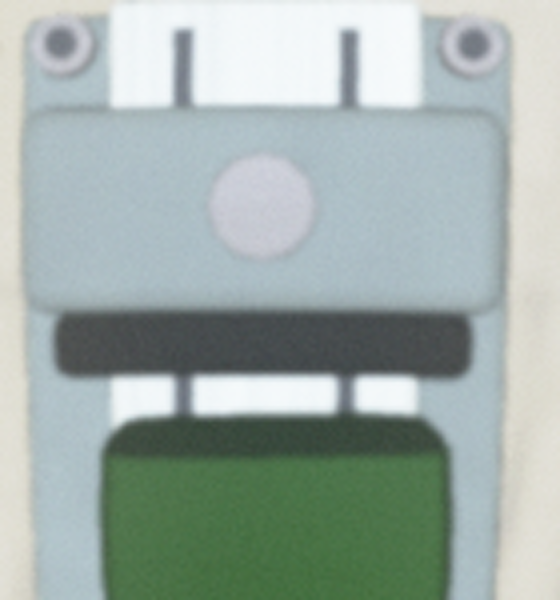

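The bar centre is at u=259 and the bed centre at u=255.6, so it is 2 mm off. The pose readout agrees, so I'll correct by -0.2 cm in tool y and lower.

```bash
python3 -m jog '[[[0,-0.2,0,0,4],[0,-0.2,0.1,0,4],[0,-0.2,0.2,0,4],[0,-0.2,0.2,0,4],[0,-0.2,0.2,0,4]]]' 20
python3 - <<'E'
from h import *
plan([0.4935,-0.091,0.049],96.9)
f=grab("wrist");im=f['image']
plan([0.4935,-0.091,0.049],96.9)
save('w9c.png',cv2.resize(im[60:210,190:330],None,fx=4,fy=4,interpolation=cv2.INTER_CUBIC))
g=cv2.GaussianBlur(cv2.cvtColor(im,cv2.COLOR_RGB2GRAY),(3,3),0).astype(int)
for r in(72,159):
  a=g[r];b=np.where(a>225)[0];
  print(r,[i for i in range(205,310) if (a[i]>217)!=(a[i-1]>217)])
E
```

```text
time_s: 7.65
tcp_pos: [0.4935, -0.0911, 0.0499]
tool_rot: [0.001, 0.662, 0.75, 0.002]
ft_force: [-0.9, 1.3, -2.2]
finger_gap: 0.0447
t 7.65 tcp [ 0.4935 -0.0911  0.0499] yaw 97.1 toolz [ 0.004  0.002 -1.   ] F [-0.86  1.27 -2.22] gap 0.0447 | shift cm [0.01 0.   0.09] roll 0.2
t 7.7 tcp [ 0.4935 -0.0911  0.05  ] yaw 97.11 toolz [ 0.004  0.002 -1.   ] F [ 0.25 -0.28 -2.64] gap 0.0444 | shift cm [ 0.01 -0.    0.1 ] roll 0.2
72 [221, 236, 242, 278, 284, 299]
159 [221, 236, 242, 277, 283, 298]
```

```bash
python3 -m jog '[[[0,0,0.1,0,4],[0,0,0.1,0,4],[0,0,0.1,0,4]]]' 20; python3 -c "
from h import *
plan([0.4935,-0.091,0.049],96.9)"; python3 -m jog '[[[0,0,0.1,0,4],[0,0,0.1,0,4],[0,0,0.1,0,4]]]' 20; python3 -c "
from h import *
plan([0.4935,-0.091,0.049],96.9)"
```

```text
time_s: 8.0
tcp_pos: [0.4937, -0.0911, 0.049]
tool_rot: [0.001, 0.662, 0.75, 0.002]
ft_force: [0.4, -0.6, -1.7]
finger_gap: 0.0445
t 8.0 tcp [ 0.4937 -0.0911  0.049 ] yaw 97.11 toolz [ 0.004  0.002 -1.   ] F [ 0.38 -0.62 -1.66] gap 0.0445 | shift cm [ 0.01 -0.01  0.  ] roll 0.2
time_s: 8.3
tcp_pos: [0.4937, -0.0911, 0.0489]
tool_rot: [0.001, 0.662, 0.75, 0.002]
ft_force: [-3.5, -0.4, 7.0]
finger_gap: 0.0446
t 8.3 tcp [ 0.4937 -0.0911  0.0489] yaw 97.1 toolz [ 0.004  0.001 -1.   ] F [-3.47 -0.44  7.04] gap 0.0446 | shift cm [ 0.02 -0.02 -0.01] roll 0.2
```

Contact: Fz rose from -2 to +7 N. I'll release now by opening the fingers in place.

```bash
python3 -m jog '[[[0,0,0,0,5],[0,0,0,0,5.5],[0,0,0,0,6],[0,0,0,0,6.5],[0,0,0,0,7]]]'; python3 -m jog '[[[0,0,0,0,7],[0,0,0,0,7],[0,0,-3,0,7],[0,0,-7,0,7],[0,0,-11,0,7]]]';  python3 - <<'E'
from h import *
f=grab("wrist");im=f['image']
plan([0.4935,-0.091,0.2],96.9)
save('w10.png',im)
f=grab('scene');save('s10.png',cv2.resize(f["image"][80:220,230:390],None,fx=4,fy=4,interpolation=cv2.INTER_CUBIC))
E
```

```text
time_s: 8.8
tcp_pos: [0.4937, -0.0911, 0.0488]
tool_rot: [0.001, 0.662, 0.75, 0.002]
ft_force: [0.2, -0.1, -0.4]
finger_gap: 0.066
time_s: 9.3
tcp_pos: [0.4928, -0.091, 0.1597]
tool_rot: [0.0, 0.662, 0.75, 0.002]
ft_force: [0.6, -0.1, 0.3]
finger_gap: 0.07
t 9.35 tcp [ 0.4972 -0.0909  0.1661] yaw 97.13 toolz [ 0.014 -0.001 -1.   ] F [ 2.22 -0.17  3.95] gap 0.0702 | shift cm [ 0.03 -0.32 -3.4 ] roll 0.2
```

View pics/w10.png

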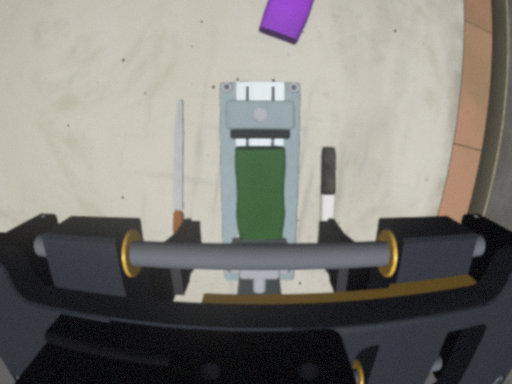

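View pics/s10.png

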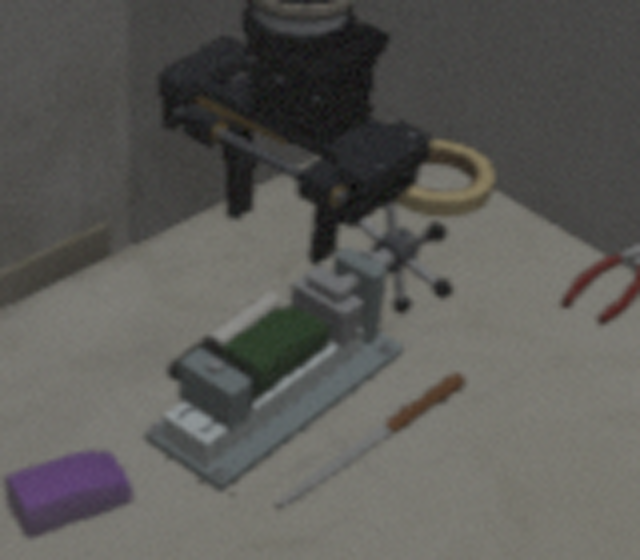

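The bar lies flat on the bed with gaps at both ends, in the wrist view (236 to 285, 147 to 240). Next I'll go to the wheel: rise, close the fingers and turn the tool so that its x axis points along the push direction (jig -y).

```bash
cat >> h.py <<'E'
W=np.array([0.5122,-0.2416]);A=np.radians(6.96);EY=np.array([np.cos(A),np.sin(A)]);EX=np.array([-np.sin(A),np.cos(A)])
def wp(u,z,xo=0): # u along -y of jig from wheel axis, z abs
    p=W+u*EY+xo*EX;return [p[0],p[1],z]
def st():
    s=robot.get_state();d=s["tcp_pos"][:2]-W;F=s["ft_force"]
    print("t",round(s["time_s"],2),"u",round(d@EY*1000,1),"xo",round(d@EX*1000,1),"z",round(s["tcp_pos"][2]*1000,1),"Fpush",round(-F[:2]@EY,2),"Fx",round(F[:2]@EX,2),"Fz",round(F[2],2))
E
python3 -c "
from h import *
plan(wp(-.012,.2),6.96)"
```

```text
t 9.4 tcp [ 0.497  -0.0912  0.1637] yaw 97.09 toolz [ 0.014 -0.001 -1.   ] F [0.71 0.38 0.35] gap 0.0697 | shift cm [-15.12  -1.5   -3.61] roll 90.1
```

```bash
python3 -m jog '[[[0,0,-3.6,8,5],[-3,-0.3,-3.6,16,4],[-6,-0.6,-3.6,24,3],[-9,-0.9,-3.6,32,2],[-12,-1.2,-3.6,40,1]]]';python3 -c "
from h import *
plan(wp(-.012,.2),6.96)"
```

```text
time_s: 9.9
tcp_pos: [0.4989, -0.2129, 0.1992]
tool_rot: [0.003, 0.88, 0.475, 0.005]
ft_force: [0.8, 0.0, -0.6]
finger_gap: 0.0378
t 9.9 tcp [ 0.4989 -0.2129  0.1992] yaw 56.77 toolz [ 0.013 -0.001 -1.   ] F [ 0.75  0.   -0.55] gap 0.0378 | shift cm [-2.45  1.77 -0.07] roll 49.8
```

```bash
python3 -m jog '[[[-0.5,0.4,-0.1,8,0],[-1,0.8,-0.1,16,0],[-1.5,1.2,-0.1,24,0],[-2,1.5,-0.1,32,0],[-2.4,1.8,-0.1,40,0]]]';python3 -m jog '[[[0,0,0,8,0],[0,0,0,9.8,0],[0,0,0,9.8,0]]]';python3 -c "
from h import *
plan(wp(-.012,.2),6.96)
f=grab('wrist');save('w11.png',f['image']);np.savez('w11.npz',**f)"
```

```text
time_s: 10.4
tcp_pos: [0.5002, -0.2431, 0.1992]
tool_rot: [0.001, 0.99, 0.143, 0.005]
ft_force: [0.1, -0.8, 0.3]
finger_gap: 0.002
time_s: 10.7
tcp_pos: [0.5, -0.2427, 0.1986]
tool_rot: [0.0, 0.998, 0.059, 0.005]
ft_force: [0.1, 0.4, -0.3]
finger_gap: 0.0004
t 10.7 tcp [ 0.5    -0.2427  0.1986] yaw 6.76 toolz [ 0.01 -0.   -1.  ] F [ 0.09  0.43 -0.3 ] gap 0.0004 | shift cm [ 0.03  0.04 -0.13] roll -0.2
```

View pics/w11.png

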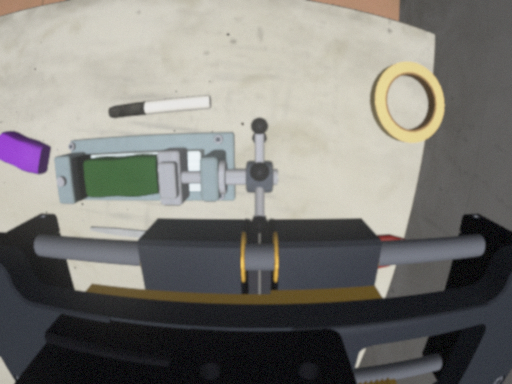

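The wheel is now seen along its plane. The leading top ball is at (259,170), the next at (260,126), and the column is in line with the tool (u≈259).

Run:
```python
from wheel import *
f=dict(np.load('w11.npz'))
for k in (0,1):
    t=np.radians(15.54+60*k);P=[*(W+.052*np.sin(t)*EY),.072+.052*np.cos(t)];print(k,proj(f,P,True).round(1))
plan(wp(-.012,.117),6.96)
```

```text
0 [259.6 170.7]
1 [259.4 125.1]
t 10.75 tcp [ 0.5001 -0.2427  0.1988] yaw 6.78 toolz [ 0.011 -0.    -1.   ] F [ 0.26 -0.2   0.44] gap 0.0006 | shift cm [-0.07  0.03  8.18] roll -0.2
```

The prediction matches within 1 px. I'll descend behind the first spoke.

```bash
python3 -m jog '[[[0,0,3,0,0],[0,0,6,0,0],[-0.1,0,8,0,0],[-0.1,0,8.1,0,0]]]';python3 -c "
from h import *
st()"; python3 -m jog '[[[0.3,0,0,0,0],[0.6,0,0,0,0],[0.9,0,0,0,0]]]';python3 -c "
from h import *
st()"
```

```text
time_s: 11.15
tcp_pos: [0.4977, -0.2419, 0.115]
tool_rot: [-0.001, 0.998, 0.06, 0.003]
ft_force: [-0.9, 0.2, 0.0]
finger_gap: 0.0004
t 11.15 u -14.4 xo 1.4 z 115.0 Fpush 0.86 Fx 0.33 Fz 0.03
time_s: 11.45
tcp_pos: [0.5079, -0.241, 0.1163]
tool_rot: [-0.001, 0.998, 0.06, 0.004]
ft_force: [-1.7, -0.8, 0.4]
finger_gap: 0.0005
t 11.45 u -4.2 xo 1.1 z 116.3 Fpush 1.77 Fx -0.57 Fz 0.44
```

```bash
python3 -m jog '[[[0.4,0,0.1,0,0],[0.8,0,0.2,0,0],[1.2,0,0.4,0,0]]]';python3 -c "
from h import *
st()"; python3 -m jog '[[[0.4,0,0.2,0,0],[0.8,0,0.4,0,0],[1.1,0,0.6,0,0]]]';python3 -c "
from h import *
st()"
```

```text
time_s: 11.75
tcp_pos: [0.5196, -0.2399, 0.1127]
tool_rot: [-0.0, 0.998, 0.06, 0.003]
ft_force: [-3.5, -0.2, 3.2]
finger_gap: 0.0005
t 11.75 u 7.6 xo 0.8 z 112.7 Fpush 3.47 Fx 0.17 Fz 3.23
time_s: 12.05
tcp_pos: [0.5304, -0.2386, 0.1064]
tool_rot: [-0.0, 0.998, 0.06, 0.003]
ft_force: [-5.4, -0.4, 2.5]
finger_gap: 0.0004
t 12.05 u 18.5 xo 0.8 z 106.4 Fpush 5.41 Fx 0.22 Fz 2.49
```

```bash
python3 -m jog '[[[-0.6,0,-0.5,0,0],[-0.8,0,-4,0,0],[-3,0,-5,0,0],[-5.8,0,-5,0,0],[-5.8,0,-5,0,0]]]';python3 -c "
from h import *
st();f=grab('wrist');save('w12.png',f['image']);np.savez('w12.npz',**f);plan(wp(-.04,.116),6.96)"
```

```text
time_s: 12.55
tcp_pos: [0.4706, -0.2467, 0.1568]
tool_rot: [0.001, 0.998, 0.059, 0.003]
ft_force: [0.1, -0.9, 0.0]
finger_gap: 0.0007
t 12.55 u -41.9 xo -0.1 z 156.8 Fpush 0.04 Fx -0.94 Fz 0.03
t 12.6 tcp [ 0.4724 -0.2463  0.1569] yaw 6.81 toolz [ 0.008 -0.    -1.   ] F [-0.27 -0.    0.69] gap 0.0002 | shift cm [-0.03  0.01  4.09] roll -0.2
```

View pics/w12.png

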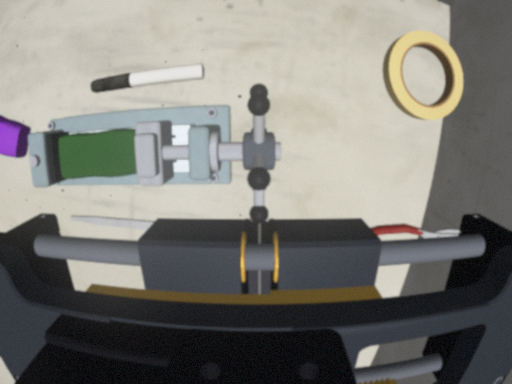

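The wheel has turned and the balls are at v=91, 104, 178 and 213. I'll solve for the wheel angle from these.

```bash
cat >> wheel.py <<'E'
def theta(f,vs,t0):
    # vs: list of (v,k)
    def P(t,k):
        t=t+np.radians(60*k);return [*(W+.052*np.sin(t)*EY),.072+.052*np.cos(t)]
    fn=lambda x:[proj(f,P(x[0],k),True)[1]-v for v,k in vs]
    r=least_squares(fn,[t0]);return np.degrees(r.x[0]),np.round(fn(r.x),1)
E
python3 - <<'E'
from wheel import *
f=dict(np.load('w12.npz'))
print(theta(f,[(104,0),(178,-1)],.75),theta(f,[(178,-1)],.75),theta(f,[(104,0)],.75))
E
```

```text
(np.float64(44.861275180853085), array([-0.,  0.])) (np.float64(44.8823683688345), array([-0.])) (np.float64(44.82040912113551), array([0.]))
```

The two balls agree on 44.9°, so the jaw has advanced 3.8 mm. Next spoke.

```bash
python3 -m jog '[[[0,0,2,0,0],[0,0,4,0,0],[0,0,4.1,0,0]]]';python3 -c "
from h import *
st()"; python3 -m jog '[[[0.4,0,0,0,0],[0.8,0,0,0,0],[1.2,0,-0.1,0,0],[1.6,0,-0.2,0,0]]]';python3 -c "
from h import *
st()"
```

```text
time_s: 12.9
tcp_pos: [0.4727, -0.2454, 0.1141]
tool_rot: [-0.001, 0.998, 0.06, 0.003]
ft_force: [0.0, -0.6, -1.7]
finger_gap: 0.0005
t 12.9 u -39.7 xo 1.0 z 114.1 Fpush 0.05 Fx -0.59 Fz -1.73
time_s: 13.3
tcp_pos: [0.487, -0.2436, 0.1165]
tool_rot: [-0.001, 0.998, 0.06, 0.001]
ft_force: [-6.2, -1.2, 3.8]
finger_gap: 0.0007
t 13.3 u -25.2 xo 1.0 z 116.5 Fpush 6.3 Fx -0.43 Fz 3.78
```

```bash
python3 -m jog '[[[0.4,0,-0.1,0,0],[0.8,0,-0.1,0,0],[1.2,0,-0.1,0,0],[1.6,0,0,0,0]]]';python3 -c "
from h import *
st()"; python3 -m jog '[[[0.4,0,0,0,0],[0.8,0,0.2,0,0],[1.2,0,0.4,0,0]]]';python3 -c "
from h import *
st()"
```

```text
time_s: 13.7
tcp_pos: [0.5028, -0.2421, 0.1175]
tool_rot: [-0.0, 0.998, 0.059, 0.001]
ft_force: [-4.2, -0.4, 3.8]
finger_gap: 0.0006
t 13.7 u -9.4 xo 0.6 z 117.5 Fpush 4.19 Fx 0.08 Fz 3.8
time_s: 14.0
tcp_pos: [0.515, -0.2409, 0.1141]
tool_rot: [-0.0, 0.998, 0.059, 0.001]
ft_force: [-4.9, -1.3, 4.1]
finger_gap: 0.0005
t 14.0 u 2.9 xo 0.3 z 114.1 Fpush 5.03 Fx -0.72 Fz 4.13
```

```bash
python3 -m jog '[[[0.4,0,0.1,0,0],[0.8,0,0.3,0,0]]]';python3 -c "
from h import *
st()"; python3 -m jog '[[[0.4,0,0.2,0,0],[0.8,0,0.5,0,0]]]';python3 -c "
from h import *
st()"
```

```text
time_s: 14.2
tcp_pos: [0.5227, -0.2401, 0.1111]
tool_rot: [-0.0, 0.998, 0.059, -0.0]
ft_force: [-5.3, -0.2, 2.1]
finger_gap: 0.0002
t 14.2 u 10.6 xo 0.2 z 111.1 Fpush 5.31 Fx 0.44 Fz 2.15
time_s: 14.4
tcp_pos: [0.5304, -0.2392, 0.106]
tool_rot: [-0.0, 0.998, 0.059, -0.001]
ft_force: [-4.5, -0.6, 2.2]
finger_gap: 0.0008
t 14.4 u 18.3 xo 0.2 z 106.0 Fpush 4.51 Fx -0.05 Fz 2.2
```

Still free-turning torque. I'll rise, go back and look.

```bash
python3 -m jog '[[[-0.6,0,-0.5,0,0],[-0.8,0,-4,0,0],[-3,0,-5,0,0],[-5.8,0,-5,0,0],[-5.8,0,-5,0,0]]]';python3 -c "
from h import *
st();f=grab('wrist');save('w13.png',f['image']);save('w13c.png',cv2.resize(f['image'][90:200,20:280],None,fx=3,fy=3,interpolation=cv2.INTER_CUBIC));np.savez('w13.npz',**f);plan(wp(-.04,.116),6.96)"
```

```text
time_s: 14.9
tcp_pos: [0.471, -0.2472, 0.1571]
tool_rot: [0.001, 0.998, 0.058, -0.0]
ft_force: [-0.6, 0.9, -0.1]
finger_gap: 0.0008
t 14.9 u -41.6 xo -0.5 z 157.1 Fpush 0.53 Fx 0.98 Fz -0.08
t 14.95 tcp [ 0.4728 -0.2467  0.1571] yaw 6.69 toolz [ 0.001 -0.001 -1.   ] F [-0.11 -0.46 -0.3 ] gap 0.0004 | shift cm [-0.03 -0.03  4.11] roll -0.3
```

View pics/w13.png

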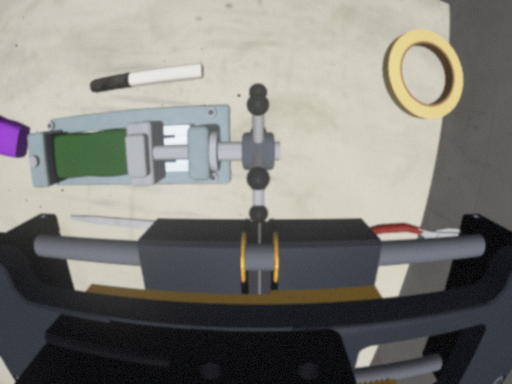

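View pics/w13c.png

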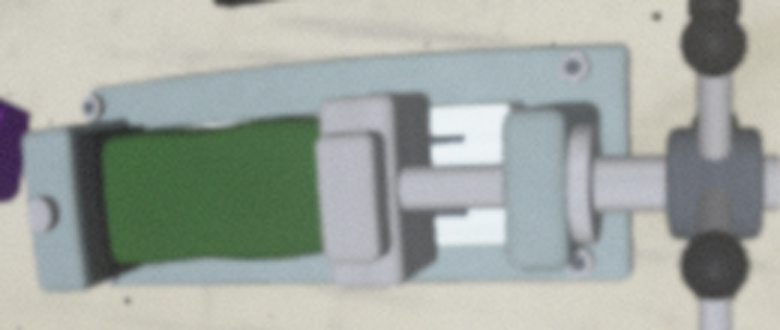

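The bar has been pushed up toward the rubber and the jaw is at its other end. I'll do the third spoke in small steps, logging torque against angle.

```bash
cat >> h.py <<'E'
def tq():
    s=robot.get_state();d=s["tcp_pos"][:2]-W;u=d@EY*1000;F=s["ft_force"];fp=-F[:2]@EY
    th=np.arcsin(np.clip((u+18.2)/52,-1,1));T=fp*.052*np.cos(th)+F[2]*(.052*np.sin(th)-.008)
    print("t",round(s["time_s"],2),"u",round(u,1),"z",round(s["tcp_pos"][2]*1000,1),"th",round(np.degrees(th),1),"Fp",round(fp,2),"Fz",round(F[2],2),"T",round(T,3))
    open("tq.txt","a").write(f"{np.degrees(th)} {T}\n")
E
python3 - <<'E'
from wheel import *
f=dict(np.load('w13.npz'))
print(theta(f,[(178,-1)],.75),theta(f,[(104,0)],.75))
E
python3 -m jog '[[[0,0,2,0,0],[0,0,4,0,0],[0,0,4.1,0,0]]]';python3 -c "
from h import *
st()"; python3 -m jog '[[[0.4,0,0,0,0],[0.8,0,0,0,0],[1,0,0,0,0]]]';python3 -c "
from h import *
tq()"
```

```text
(np.float64(44.95721093381245), array([-0.])) (np.float64(44.795783700276125), array([0.]))
time_s: 15.25
tcp_pos: [0.4728, -0.2458, 0.1144]
tool_rot: [-0.0, 0.998, 0.059, -0.0]
ft_force: [-1.2, 0.1, -0.1]
finger_gap: 0.0007
t 15.25 u -39.6 xo 0.6 z 114.4 Fpush 1.15 Fx 0.25 Fz -0.12
time_s: 15.55
tcp_pos: [0.4818, -0.2447, 0.115]
tool_rot: [-0.0, 0.998, 0.059, -0.002]
ft_force: [-8.4, 0.4, 6.1]
finger_gap: 0.0004
t 15.55 u -30.5 z 115.0 th -13.7 Fp 8.25 Fz 6.12 T 0.293
```

```bash
R='from h import *
tq()'
python3 -m jog '[[[0.2,0,0,0,0],[0.4,0,-0.1,0,0]]]'>/dev/null;python3 -c "$R"
python3 -m jog '[[[0.2,0,0,0,0],[0.4,0,-0.1,0,0]]]'>/dev/null;python3 -c "$R"
```

```text
t 15.75 u -28.5 z 116.1 th -11.4 Fp 5.92 Fz 0.67 T 0.29
t 15.95 u -26.4 z 116.9 th -9.1 Fp 4.42 Fz -1.56 T 0.252
```

```bash
R='from h import *
tq()'
python3 -m jog '[[[0.2,0,0,0,0],[0.4,0,-0.1,0,0]]]'>/dev/null;python3 -c "$R"
python3 -m jog '[[[0.2,0,0,0,0],[0.4,0,0,0,0]]]'>/dev/null;python3 -c "$R"
```

```text
t 16.15 u -23.9 z 117.7 th -6.2 Fp 4.16 Fz -1.96 T 0.242
t 16.35 u -20.8 z 118.0 th -2.8 Fp 4.98 Fz 5.25 T 0.203
```

```bash
R='from h import *
tq()'
python3 -m jog '[[[0.2,0,0,0,0],[0.4,0,0,0,0]]]'>/dev/null;python3 -c "$R"
python3 -m jog '[[[0.2,0,0,0,0],[0.4,0,0,0,0]]]'>/dev/null;python3 -c "$R"
```

```text
t 16.55 u -17.3 z 118.6 th 1.0 Fp 6.05 Fz 4.46 T 0.283
t 16.75 u -13.8 z 118.9 th 4.9 Fp 4.74 Fz 4.78 T 0.229
```

```bash
R='from h import *
tq()'
python3 -m jog '[[[0.2,0,0,0,0],[0.4,0,0.1,0,0]]]'>/dev/null;python3 -c "$R"
python3 -m jog '[[[0.2,0,0,0,0],[0.4,0,0.1,0,0]]]'>/dev/null;python3 -c "$R"
```

```text
t 16.95 u -10.0 z 118.5 th 9.1 Fp 5.23 Fz 5.21 T 0.27
t 17.15 u -6.1 z 117.9 th 13.5 Fp 4.77 Fz 4.59 T 0.26
```

```bash
R='from h import *
tq()'
python3 -m jog '[[[0.2,0,0.1,0,0],[0.4,0,0.2,0,0]]]'>/dev/null;python3 -c "$R"
python3 -m jog '[[[0.2,0,0.1,0,0],[0.4,0,0.2,0,0]]]'>/dev/null;python3 -c "$R"
```

```text
t 17.35 u -1.7 z 116.3 th 18.5 Fp 5.63 Fz 3.1 T 0.304
t 17.55 u 2.4 z 114.5 th 23.3 Fp 5.3 Fz 4.17 T 0.306
```

```bash
R='from h import *
tq()'
python3 -m jog '[[[0.2,0,0.1,0,0],[0.4,0,0.2,0,0]]]'>/dev/null;python3 -c "$R"
python3 -m jog '[[[0.2,0,0.1,0,0],[0.4,0,0.2,0,0]]]'>/dev/null;python3 -c "$R"
```

```text
t 17.75 u 6.3 z 112.7 th 28.1 Fp 7.23 Fz 6.8 T 0.444
t 17.95 u 10.0 z 110.9 th 32.8 Fp 6.57 Fz 6.1 T 0.41
```

```bash
R='from h import *
tq()'
python3 -m jog '[[[0.15,0,0.1,0,0]]]'>/dev/null;python3 -c "$R"
python3 -m jog '[[[0.15,0,0.1,0,0]]]'>/dev/null;python3 -c "$R"
```

```text
t 18.05 u 11.2 z 110.2 th 34.5 Fp 6.07 Fz 6.56 T 0.401
t 18.15 u 12.4 z 109.5 th 36.1 Fp 6.06 Fz 6.77 T 0.408
```

```bash
R='from h import *
tq()'
python3 -m jog '[[[0.1,0,0.1,0,0]]]'>/dev/null;python3 -c "$R"
python3 -m jog '[[[0.1,0,0.1,0,0]]]'>/dev/null;python3 -c "$R"
```

```text
t 18.25 u 13.2 z 108.9 th 37.1 Fp 6.2 Fz 8.01 T 0.444
t 18.35 u 14.0 z 108.4 th 38.2 Fp 5.87 Fz 8.08 T 0.435
```

Torque is about 0.44 N m, which is about 26 N on the jaw by this estimate. I'll back off, rise and look.

```bash
python3 -m jog '[[[-0.5,0,-0.4,0,0],[-0.8,0,-4,0,0],[-3,0,-5,0,0],[-5.4,0,-5,0,0],[-5.4,0,-5,0,0]]]';python3 -c "
from h import *
st();f=grab('wrist');save('w14.png',f['image']);save('w14c.png',cv2.resize(f['image'][70:220,20:280],None,fx=3,fy=3,interpolation=cv2.INTER_CUBIC));np.savez('w14.npz',**f);plan(wp(-.04,.116),6.96)"; cat tq.txt
```

```text
time_s: 18.85
tcp_pos: [0.4727, -0.2471, 0.1607]
tool_rot: [0.001, 0.998, 0.056, -0.013]
ft_force: [1.2, 0.3, -0.6]
finger_gap: 0.0003
t 18.85 u -39.9 xo -0.7 z 160.7 Fpush -1.2 Fx 0.14 Fz -0.61
t 18.9 tcp [ 0.4742 -0.2467  0.1607] yaw 6.45 toolz [-0.025 -0.003 -1.   ] F [ 0.18 -0.78 -0.11] gap 0.0005 | shift cm [-0.05 -0.04  4.47] roll -0.5
-13.69768197983911 0.29251297826606976
-11.413174313953027 0.28971988040081514
-9.062097040627078 0.25238512004781877
-6.243793131622098 0.24193641415290143
-2.83386196387296 0.2029514277983898
1.0044099338603507 0.2826808673323474
4.907902469654386 0.2285621741853719
9.097924966706023 0.2696550497782881
13.50317786620201 0.26024318926033974
18.473159870351626 0.30394464937149357
23.32050965736825 0.30569074448593325
28.066630719526607 0.4436696834128238
32.825693134588825 0.4101774476949802
34.4777483950076 0.40076334174202244
36.10701664998662 0.40806229975164926
37.091273489405026 0.4441135807495908
38.19420310734693 0.4352453001684595
```

View pics/w14c.png

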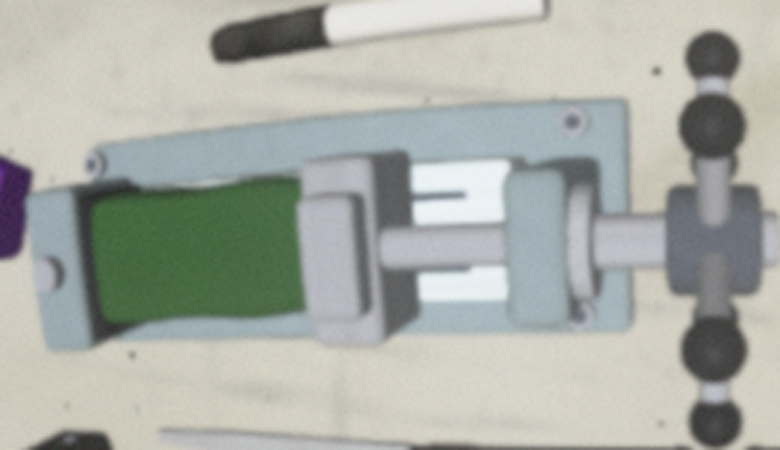

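Run:
```python
from wheel import *
f=dict(np.load('w14.npz'))
print(theta(f,[(111.7,0)],.6),theta(f,[(186.7,-1)],.6),theta(f,[(111.7,0),(186.7,-1),(211,-2),(89,1)],.6))
d=np.loadtxt('tq.txt')
from scipy.optimize import curve_fit
g=lambda t,b,t0:b+.45*np.radians(np.maximum(0,t-t0))
p,c=curve_fit(g,d[:,0],d[:,1],[.25,14]);print(p,np.sqrt(np.diag(c)),"N at 38.2:",60*np.radians(38.2-p[1]))
g2=lambda t,t0:.24+.45*np.radians(np.maximum(0,t-t0))
p,c=curve_fit(g2,d[:,0],d[:,1],[14]);print(p,np.sqrt(np.diag(c)),"N at 38.2:",60*np.radians(38.2-p[0]))
```

```text
(np.float64(37.51718905876745), array([0.])) (np.float64(37.17135426326466), array([-0.])) (np.float64(37.580660651966795), array([-0.1, -0.4, -1.5, -0.9]))
[ 0.25784968 13.73963109] [0.01040393 1.93102027] N at 38.2: 25.614838419927864
[11.40680568] [1.38692868] N at 38.2: 28.057767477907085
```

The camera gives a wheel angle of 37.4°, so the total turn is 2.48 rad. The torque fit gives 25 to 28 N on the jaw, in the firm range. I'll withdraw upward and do a final check.

```bash
python3 -m jog '[[[0,0,-4,0,0],[0,0,-8,0,0],[-1,0,-10,0,0],[-1,0,-10,0,0],[-1,0,-10,0,0]]]'
python3 - <<'E'
from h import *
f=grab('wrist');save('w15.png',f['image'])
f=grab('scene');save('s15.png',cv2.resize(f["image"][80:320,130:390],None,fx=3,fy=2.5))
f=grab('top');save('t15.png',cv2.resize(f["image"][120:280,130:430],None,fx=2.6,fy=2.6));st()
E
```

```text
time_s: 19.4
tcp_pos: [0.4678, -0.2472, 0.2608]
tool_rot: [0.001, 0.998, 0.057, -0.012]
ft_force: [1.1, 0.4, -0.8]
finger_gap: 0.0
t 19.55 u -45.8 xo 0.2 z 259.3 Fpush 0.37 Fx -0.59 Fz -0.15
```

View pics/w15.png

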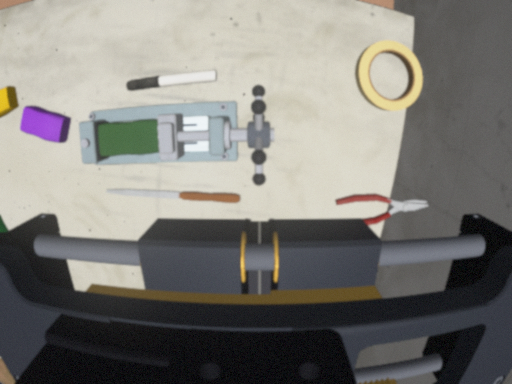

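View pics/s15.png

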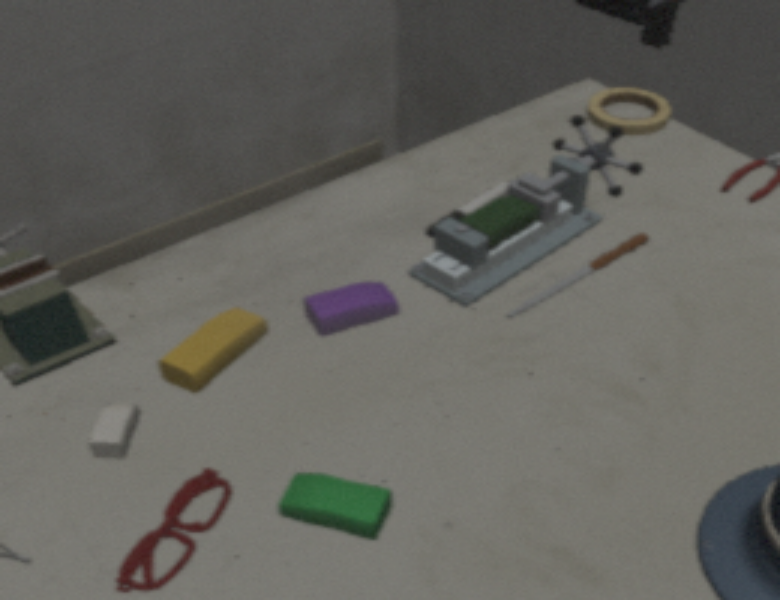

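View pics/t15.png

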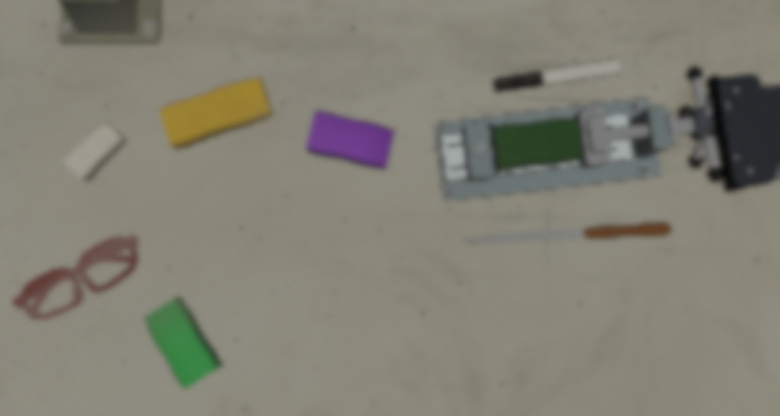

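The bar sits between jaw and rubber (wrist view 97 to 160, 118 to 158). The other objects are where they were, and the robot is clear. I'm handing the job in.

```bash
python3 -c "
from rig import robot
print(robot.sign_off())"
```

```text
the job is handed in; nothing more can be done
None
```

I laid the dark green middle-sized bar flat on the jig bed, let go of it and handed the job in at about 19.6 s. I then turned the star wheel 2.48 rad clockwise with three spoke pushes from above.

- **Clamping force:** the last readings in turning were about 0.44 N m. Fitted against the wheel angle, that gives roughly 25–28 N on the jaw, inside the firm range of 20–35 N. The force readings were noisy, about ±5 N on the jaw.
- **Gentleness:** the readings taken during the pushes never showed more than about 10 N on the wheel. The jaw was never touched.
- **Wheel angle:** the camera gave 37.4° and the finger position 38.2°, a small disagreement.
- **Final pictures:** the bar sits between jaw and rubber face, and everything else looks to be where it lay. The gripper is clear, at z = 0.26 m.

I judged the firm hold from torque and pictures only; I did not tug the bar to test it.

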